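Load a candy bar into the one-way feed lane

ROBOT

A 6-joint arm with a two-finger parallel gripper is mounted at the origin on the work surface. World frame = base frame: x ahead of the robot, y to its left, z up, the work surface at z = 0. Lengths are in m, angles in rad, forces in N, time in s.
With the tool pointing down it reaches from about 0.35 to 0.775 m from the base axis. Payload 5.5 kg.
Tool frame: the origin (TCP) lies midway between the tips of the shut fingers; the grasp point (between the pads) lies 19 mm behind it; z points along the fingers, y is the line along which they close (so a half turn about z gives the same grasp; the last joint's range is limited). The gripper opens to 85 mm and grips with 20 to 120 N. Pads are 22 mm wide; open, the fingers measure 114 mm over their backs; the gripper's body (76 mm by 85 mm) begins 54 mm behind the grasp point. The pads swing forward as they close: fully open they stand 13 mm farther back than shut.
Start: joints at [1.025, 0.313, 0.046, 1.304, 0, 1.431], TCP at [0.227, 0.528, 0.231] pointing down, gripper open.
Joint ranges: [-2.76, 2.76], [-0.86, 1.69], [-1.03, 1.26], [-2.2, 2.34], [-1.47, 1.5], [-3.14, 3.14]. Speed limits (rad/s): [2.57, 2.57, 3.14, 3.14, 3.14, 3.14].

INTERFACE

Orientations are given as a unit quaternion [w, x, y, z].
In Python, from workcell import telemetry, imaging, env gives the robot as it stands. The module is installed in compiled form; this text tells all that it offers.
- The arm moves only by the tool step_arm, never from a script. Its argument "moves" is a list of rows, each a list of 3 entries, a list of its own where there are three numbers: the shift along the tool's x, y, z in mm, then the turn, a rotation vector about the tool's x, y, z in rad, then the finger opening in mm, from 0 to 85.4. A call has 1 to 8 rows; each row is the pose to reach, as a shift and turn from the pose commanded when the call began, along the tool's axes at that moment; what a row does not reach only later rows make up. A row lasts 1/12 s, in which the tool goes at most 41.7 mm and 7.16 degrees, less where a joint would pass 70% of its speed; a pose out of reach is approached as far as the arm can. A call with a gripper value outside its range is refused whole. The fingers move at their own pace and stop on an object; "grip_force" is the grip in N (left out, the last holds). Time passes only in rows, so rows that repeat a pose let the fingers close. It gives the time, the measured TCP pose, the force, the opening and the grip force at its end, in the units of the state.
- telemetry.get_state(): the state, without advancing time (a new reading comes with each control period).
- imaging.read_camera(name): name is "scene" or "top" or "wrist"; returns the picture (400x640x3 uint8, red, green, blue); there is no depth.
- imaging.camera_params(name): a dict with "camera_matrix" (3x3 intrinsics, pixels), "D" ([k1, k2, p1, p2, k3] as OpenCV has them; the pictures are not rectified), "pose" (4x4, takes a point from camera to world coordinates). Camera axes: x right, y up, looking along -z (the intrinsics and any distortion apply to the point x, -y, -z); pixel columns grow to the right and rows downward; lengths in m; the calibration is good to about 2 mm. A picture is of the moment at which its call begins: read the wrist's pose just before it. camera_params takes no time and is no camera call; for the wrist camera it gives the pose at the moment of the call.
- env.hand_in(): hands the job in; it is judged then, once.
The state is a dict: "clock": time; "joint_pos": joint angles; "qvel": joint speeds; "tau": joint torques, N m; "tcp_pos": TCP position; "orientation": TCP orientation; "wrist_force": force on the tool from outside, world axes, zero at the start; "ft_torque": the same for the moment, N m; "finger_gap": finger opening in m; "grip_force": force on a finger pad.
Only numpy, scipy, OpenCV 4.12 (cv2) and the standard library are available. Lean on these libraries where they do the work, as an engineer would, in place of code of your own. Each camera call takes 0.05 s, during which the arm holds its last target. There are 200 camera calls.

TASK

On the sweet-maker's packing bench, take the longer of the two candy bars that have a paper band, put it upright into the wide mouth of the metal feed lane and push it along the lane until it is wholly past the sprung pawl and the pawl has clicked shut behind it. Leave it standing there on the lane's floor, and leave the shorter banded bar where it lies.

Things in the scene. Friction and masses are not known exactly. Their poses are not given: they have to be found in the camera images.
- long_bar_mid (a point): Centre of the long bar, half-way up: a hard, rigid brown candy block with a paper band round its middle, standing on the bench; 46 mm wide (own x) x 110 mm long (own y) x 56 mm tall (own z, up), 0.25 to 0.5 kg. The short bar is equally wide and tall but 62 mm long; they may lie in either's place. The other brown things have no band.
- short_bar_mid (a point): Centre of the short bar, 46 x 62 x 56 mm tall (own x, y, z), half-way up. Leave it where it lies.
- lane: Feed lane, fixed, open above; bars travel along its +y. Origin: on the bench, on the centre line, level with the closed pawl's tip; z up. Floor 4 mm thick, from y -240 mm. Two walls, tops 24 mm up, 62 mm apart inside from y -85 to +160 mm, flaring to 151 mm apart at y -185 (the mouth). A 42 mm high stop closes it at y +160. A bar standing in it has its centre 32 mm, its top 60 mm above the bench.
- pawl (a joint): Sprung dark steel finger, 55 x 6 x 18 mm high, on a vertical pin at the lane's -x wall at y -45 mm, 5 to 23 mm above the bench. 0 rad = closed: slanting in, tip on the centre line at y 0. A bar moving along +y presses it towards the wall (0.33 or more as it passes, 0.62 at most; spring 1 to 2 N at the tip). When the bar's rear end is beyond y 0 it springs back to 0 and blocks return.
Things that resemble listed ones, but are neither listed nor needed, are in the scene too. Leave any blue look-alike of the part that bears long_bar_mid alone.

How it is judged:
By the outcome, as a careful person would: the job done as asked, in the order asked, and still so for the second after the job is handed in, with the robot touching nothing.
It also fails if it takes over 48 s, if anything falls off the work surface, if the arm or the gripper's body presses on something with over 40 N, if the wrist force passes 120 N, or if a joint passes its speed limit or range.

## Working session

There is one attempt and no reset: what is moved stays moved. The work goes in short steps, Python scripts to look and compute and a tool call to move; the robot and the scene stay as the last step left them, time stands still between calls to the robot, and variables do not carry over. Pictures are saved under pics/ and viewed, at most 13 in all, crops included, and the job is handed in when it is done.

Besides the shell and the picture viewer there is one more tool, called after "Call:" as name(argument=value, ...), one argument or row to a line, values as JSON. step_arm: Moves the arm, as the interface text tells. Its arguments: {"type":"object","properties":{"moves":{"type":"array"},"grip_force":{"type":"number"}},"required":["moves"]}

```bash
mkdir -p pics
cat > h.py <<'E'
import numpy as np,cv2
from workcell import telemetry,imaging,env
def snap(n,f):
    p=imaging.camera_params(n); im=imaging.read_camera(n)
    cv2.imwrite(f'pics/{f}.png',im[:,:,::-1]); return im,p
def ray(p,uv):
    K=np.array(p["camera_matrix"],float);D=np.array(p["D"],float);T=np.array(p["pose"])
    q=cv2.undistortPoints(np.array(uv,float).reshape(-1,1,2),K,D).reshape(-1,2)
    d=np.c_[q[:,0],-q[:,1],-np.ones(len(q))]@T[:3,:3].T
    return T[:3,3],d
def onz(p,uv,z):
    o,d=ray(p,uv); return o+d*((z-o[2])/d[:,2])[:,None]
def proj(p,X):
    K=np.array(p["camera_matrix"],float);D=np.array(p["D"],float);T=np.array(p["pose"])
    c=(np.array(X,float).reshape(-1,3)-T[:3,3])@T[:3,:3]; c=c*[1,-1,-1]
    return cv2.projectPoints(c.reshape(-1,1,3),np.zeros(3),np.zeros(3),K,D)[0].reshape(-1,2)
E
python3 - <<'E'
from h import *
for n in ("top","scene"):
    im,p=snap(n,n+"0"); np.set_printoptions(precision=3,suppress=True); print(n,p["camera_matrix"],p["D"],p["pose"])
s=telemetry.get_state();print(s)
E
```

```text
top [[386.52    0.    318.404]
 [  0.    386.52  198.042]
 [  0.      0.      1.   ]] [-0.095  0.     0.     0.     0.   ] [[-0.018  0.998 -0.056  0.419]
 [-1.    -0.019 -0.004 -0.187]
 [-0.005  0.056  0.998  1.075]
 [ 0.     0.     0.     1.   ]]
scene [[379.655   0.    317.948]
 [  0.    379.655 200.528]
 [  0.      0.      1.   ]] [-0.08  0.    0.    0.    0.  ] [[-0.812 -0.395  0.43   0.894]
 [ 0.584 -0.52   0.623  0.385]
 [-0.022  0.757  0.653  0.646]
 [ 0.     0.     0.     1.   ]]
{'clock': 0.1, 'joint_pos': array([1.025, 0.314, 0.045, 1.304, 0.   , 1.431]), 'qvel': array([ 0.   ,  0.   ,  0.003, -0.001, -0.002, -0.   ]), 'tau': array([  0.003, -48.173,  29.924,   0.013,  -0.   ,   0.   ]), 'tcp_pos': array([0.227, 0.528, 0.231]), 'orientation': array([-0.   ,  0.201,  0.979, -0.001]), 'wrist_force': array([ 0.622, -0.114, -0.124]), 'ft_torque': array([0.014, 0.046, 0.037]), 'grip_force': 0.0, 'finger_gap': 0.08504960912204083}
```

View pics/top0.png

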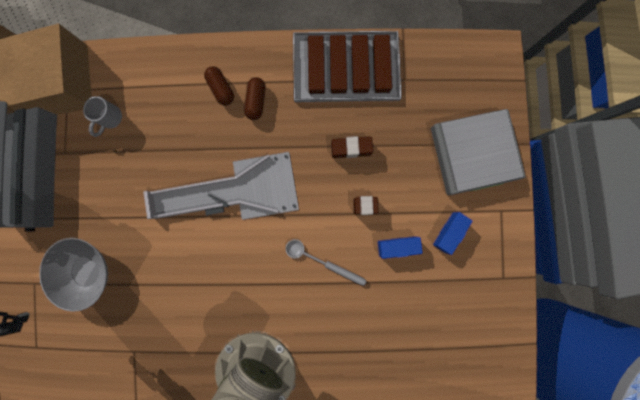

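View pics/scene0.png

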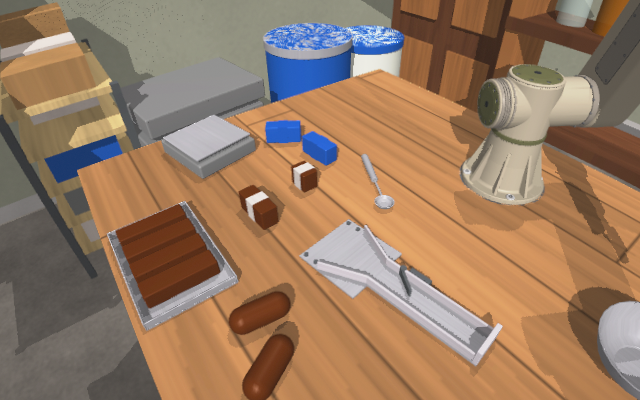

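Top view: the banded bars are at (352,147), visibly longer, and (366,205), short. Other things that could be mistaken for the target are the unbanded brown bars in the tray at (350,63), the brown rolls at (218,85) and (255,98), and the blue blocks at (400,247) and (453,233). I choose (352,147), the longer banded bar. The lane runs from the mouth at (265,185) to the stop at (148,205), with the pawl at (217,199).

Run:
```python
from h import *
np.set_printoptions(precision=4,suppress=True)
im=cv2.imread('pics/top0.png');p=imaging.camera_params("top")
c=cv2.resize(im[125:225,140:400],None,fx=3,fy=3,interpolation=cv2.INTER_CUBIC);cv2.imwrite('pics/crop1.png',c)
hsv=cv2.cvtColor(im,cv2.COLOR_BGR2HSV)
for name,(u,v) in dict(long=(352,147),short=(366,205)).items():
    r=im[v-25:v+25,u-35:u+35].astype(int)
    dark=(r[:,:,2]<105); w=(r.min(2)>130)
    m=cv2.morphologyEx(((dark|w)*255).astype(np.uint8),cv2.MORPH_OPEN,np.ones((3,3)))
    cs=cv2.findContours(m,0,cv2.CHAIN_APPROX_NONE)[0];k=max(cs,key=cv2.contourArea).reshape(-1,2)+[u-35,v-25]
    P=onz(p,k,.056)[:,:2].astype(np.float32);print(name,k.min(0),k.max(0),cv2.minAreaRect(P))
    wk=np.argwhere(w)[:,::-1]+[u-35,v-25];print('band',onz(p,wk,.056).mean(0),len(wk))
```

```text
long [321 133] [386 171] ((0.5975484848022461, -0.2797715365886688), (0.1738022416830063, 0.10242854803800583), 88.9972915649414)
band [ 0.6159 -0.2767  0.056 ] 178
short [353 196] [391 229] ((0.4352790117263794, -0.3244500458240509), (0.10077641904354095, 0.08681119233369827), 88.46012115478516)
band [ 0.4557 -0.3101  0.056 ] 178
```

View pics/crop1.png

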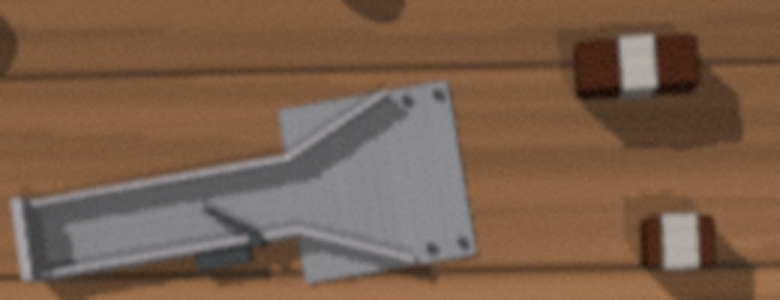

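The crop confirms it: the long bar has a white band, with corners near crop (575,42), (694,35), (698,88) and (578,95). The lane mouth ends at crop x≈385–415, and the stop is at (25,240). I'll refine these with the scene view.

Run:
```python
from h import *
np.set_printoptions(precision=4,suppress=True)
im=cv2.imread('pics/scene0.png')
a=cv2.resize(im[155:235,225:325],None,fx=4,fy=4,interpolation=cv2.INTER_CUBIC)
b=cv2.resize(im[210:370,295:510],None,fx=1.85,fy=1.85,interpolation=cv2.INTER_CUBIC)
h=np.zeros((320,800,3),np.uint8);h[:,:400]=a;b=b[:296,:400];h[:b.shape[0],400:400+b.shape[1]]=b
cv2.imwrite('pics/crop2.png',h)
p=imaging.camera_params("top")
q=lambda L:np.array(L)/3+[140-1/3,125-1/3]
print('long top',onz(p,q([(575,42),(694,35),(698,88),(578,95)]),.056))
print('lane walls inner/top: +x wall stop,bend,end ; -x',onz(p,q([(30,204),(288,156),(385,93),(35,276),(300,228),(412,262)]),.024))
print('stop',onz(p,q([(17,198),(28,277)]),.042))
print('floor plate corners',onz(p,q([(281,108),(446,82),(476,254),(308,282)]),.004))
print('pawl tip, pin',onz(p,q([(206,208),(262,243)]),.023))
```

```text
long top [[ 0.6344 -0.2211  0.056 ]
 [ 0.6389 -0.3274  0.056 ]
 [ 0.5911 -0.3296  0.056 ]
 [ 0.5867 -0.2228  0.056 ]]
lane walls inner/top: +x wall stop,bend,end ; -x [[ 0.5018  0.286   0.024 ]
 [ 0.5411  0.0427  0.024 ]
 [ 0.5973 -0.0471  0.024 ]
 [ 0.4349  0.2809  0.024 ]
 [ 0.4748  0.032   0.024 ]
 [ 0.4421 -0.0701  0.024 ]]
stop [[0.5061 0.2904 0.042 ]
 [0.4338 0.2795 0.042 ]]
floor plate corners [[ 0.5888  0.0536  0.004 ]
 [ 0.6099 -0.1016  0.004 ]
 [ 0.4488 -0.1273  0.004 ]
 [ 0.4256  0.0291  0.004 ]]
pawl tip, pin [[0.4949 0.1193 0.023 ]
 [0.4618 0.0674 0.023 ]]
```

View pics/crop2.png

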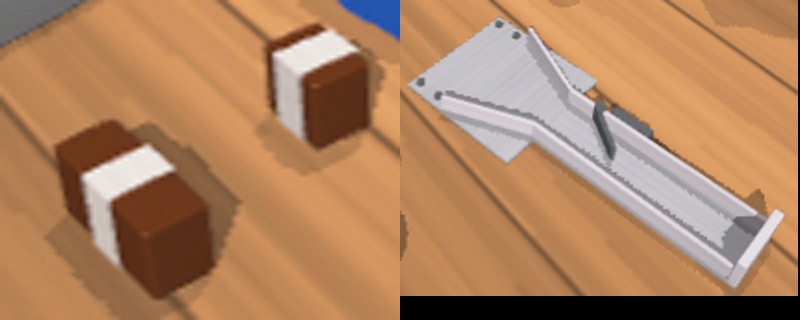

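```bash
cat >> h.py <<'E'
from scipy.spatial.transform import Rotation as Ro
def plan(x,y,z,yaw_y):  # tool y axis at world angle yaw_y (rad), tool down
    s=telemetry.get_state(); w,a,b,c=s["orientation"]; R=Ro.from_quat([a,b,c,w])
    t=np.array([x,y,z])-s["tcp_pos"]
    ty=np.array([np.cos(yaw_y),np.sin(yaw_y),0]);tz=np.array([0,0,-1.]);G=Ro.from_matrix(np.c_[np.cross(ty,tz),ty,tz])
    print('shift mm',np.round(R.inv().apply(t)*1e3,1),'turn',np.round((R.inv()*G).as_rotvec(),4))
E
python3 - <<'E'
from h import *
np.set_printoptions(precision=4,suppress=True)
p=imaging.camera_params("scene")
print(onz(p,np.array([(55,147),(112,120),(210,200),(155,235)])/4+[224.6,154.6],.056))
print(onz(p,np.array([(160,298)])/4+[224.6,154.6],0))
pt=imaging.camera_params("top")
q=lambda L:np.array(L)/1.85+[294.8,209.8]
c=lambda L:np.array(L)-[400,0]
print('scene bends, tip',onz(p,q(c([(571,95),(534,126)])),.024),onz(p,q(c([(612,155)])),.023))
plan(.613,-.275,.18,.042)
E
```

```text
[[ 0.6418 -0.3258  0.056 ]
 [ 0.6006 -0.3281  0.056 ]
 [ 0.5905 -0.2247  0.056 ]
 [ 0.6318 -0.2177  0.056 ]]
[[ 0.6323 -0.2239  0.    ]]
scene bends, tip [[0.4817 0.0393 0.024 ]
 [0.5446 0.0471 0.024 ]] [[0.5034 0.1254 0.023 ]]
shift mm [-671.8 -585.1   51.3] turn [-0.0016  0.0007  1.123 ]
```

Call:
step_arm(
  moves=[
    [[-670,-585,50],[0,0,1.12],85],
    [[-670,-585,50],[0,0,1.12],85],
    [[-670,-585,50],[0,0,1.12],85],
    [[-670,-585,50],[0,0,1.12],85],
    [[-670,-585,50],[0,0,1.12],85],
    [[-670,-585,50],[0,0,1.12],85],
    [[-670,-585,50],[0,0,1.12],85],
    [[-670,-585,50],[0,0,1.12],85],
  ],
)

```text
clock: 0.77
tcp_pos: [0.371, 0.2264, 0.2123]
orientation: [-0.0, 0.649, 0.761, -0.0]
wrist_force: [-0.2, -0.3, -1.2]
finger_gap: 0.0849
grip_force: 0.0
```

```bash
python3 -c "
from h import *
plan(.615,-.275,.18,.065)"
```

```text
shift mm [-533.7  161.3   32.3] turn [-0.0001 -0.      0.0943]
```

Call:
step_arm(
  moves=[
    [[-534,161,32],[0,0,0.09],85],
    [[-534,161,32],[0,0,0.09],85],
    [[-534,161,32],[0,0,0.09],85],
    [[-534,161,32],[0,0,0.09],85],
    [[-534,161,32],[0,0,0.09],85],
    [[-534,161,32],[0,0,0.09],85],
    [[-534,161,32],[0,0,0.09],85],
    [[-534,161,32],[0,0,0.09],85],
  ],
)

```text
clock: 1.43
tcp_pos: [0.5183, -0.0723, 0.193]
orientation: [-0.0, 0.68, 0.733, 0.0]
wrist_force: [0.6, 0.2, 0.4]
finger_gap: 0.085
grip_force: 0.0
```

```bash
python3 -c "
from h import *
plan(.615,-.275,.18,.065); snap('wrist','w1')"
```

```text
shift mm [-209.3   81.4   12.9] turn [-0.0004 -0.0004  0.0096]
```

View pics/w1.png

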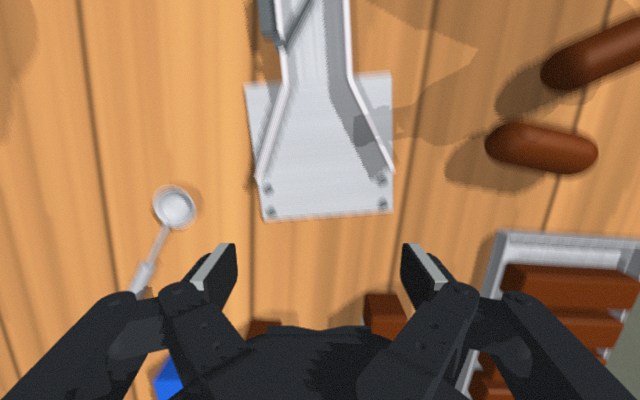

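The wrist view shows the mouth plate corners at (266,220), (392,212), (391,72) and (245,85), the lane walls, and the bar hidden behind the hand at (385,315).

```bash
python3 -c "
from h import *
p=imaging.camera_params('wrist')
c=onz(p,[(266,220),(392,212),(391,72),(245,85)],.004);print(c.round(4))
for a,b in((0,1),(3,2)):
  d=c[b]-c[a];print('len',np.linalg.norm(d),'yaw',np.arctan2(d[1],d[0]),'mid',(c[a]+c[b])/2)
print('bends',onz(p,[(287,80),(350,76)],.024).round(4), 'ends',onz(p,[(262,180),(391,173)],.024).round(4))
"
```

```text
[[ 0.4599 -0.1384  0.004 ]
 [ 0.6179 -0.1168  0.004 ]
 [ 0.5938  0.0449  0.004 ]
 [ 0.4336  0.0202  0.004 ]]
len 0.159473059142671 yaw 0.13618071939861923 mid [ 0.53889659 -0.12759107  0.004     ]
len 0.16208283879639912 yaw 0.15321198868486308 mid [0.51366565 0.03253058 0.004     ]
bends [[0.4822 0.0263 0.024 ]
 [0.5471 0.0347 0.024 ]] ends [[ 0.4579 -0.082   0.024 ]
 [ 0.6039 -0.0637  0.024 ]]
```

Call:
step_arm(
  moves=[
    [[-209,81,10],[0,0,0.01],85],
    [[-209,81,10],[0,0,0.01],85],
    [[-209,81,10],[0,0,0.01],85],
    [[-209,81,10],[0,0,0.01],85],
    [[-209,81,10],[0,0,0.01],85],
    [[-209,81,10],[0,0,0.01],85],
    [[-209,81,10],[0,0,0.01],85],
    [[-209,81,10],[0,0,0.01],85],
  ],
)

```text
clock: 2.15
tcp_pos: [0.614, -0.2731, 0.182]
orientation: [-0.001, 0.684, 0.729, -0.0]
wrist_force: [0.1, 0.4, 0.2]
finger_gap: 0.085
grip_force: 0.0
```

```bash
python3 -c "
from h import *
plan(.615,-.275,.026,.065); snap('scene','s2');snap('top','t2')
a=cv2.imread('pics/s2.png')[130:280,180:380];cv2.imwrite('pics/s2c.png',cv2.resize(a,None,fx=3,fy=3))"
```

```text
shift mm [ -2.2   1.1 156. ] turn [-0.0018 -0.0017 -0.0016]
```

View pics/s2c.png

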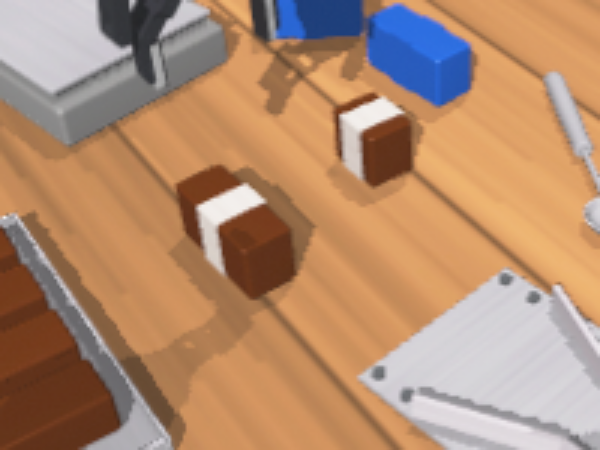

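The scene crop shows the open gripper above and behind the banded bar at (235,232), with nothing in the way of the descent.

Call:
step_arm(
  moves=[
    [[-2,1,40],[0,0,0],85],
    [[-2,1,80],[0,0,0],85],
    [[-2,1,110],[0,0,0],85],
    [[-2,1,130],[0,0,0],85],
    [[-2,1,145],[0,0,0],85],
    [[-2,1,155],[0,0,0],85],
    [[-2,1,155],[0,0,0],85],
    [[-2,1,155],[0,0,0],85],
  ],
)

```text
clock: 2.92
tcp_pos: [0.6156, -0.2735, 0.029]
orientation: [-0.0, 0.683, 0.73, 0.0]
wrist_force: [-0.4, -0.2, -0.4]
finger_gap: 0.0849
grip_force: 0.0
```

Call:
step_arm(
  moves=[
    [[0,0,0],[0,0,0],55],
    [[0,0,0],[0,0,0],40],
    [[0,0,0],[0,0,0],40],
    [[0,0,0],[0,0,0],40],
    [[0,0,0],[0,0,0],40],
    [[0,0,0],[0,0,0],40],
    [[0,0,0],[0,0,0],40],
    [[0,0,0],[0,0,0],40],
  ],
  grip_force=45,
)

```text
clock: 3.58
tcp_pos: [0.6166, -0.275, 0.0301]
orientation: [0.001, 0.684, 0.73, 0.0]
wrist_force: [-0.5, 0.8, 5.5]
finger_gap: 0.0457
grip_force: 48.1
```

```bash
python3 -c "
from h import *
s=telemetry.get_state();print(s['finger_gap'],s['grip_force'],s['wrist_force'],s['ft_torque'],s['clock']);plan(.615,-.275,.026,.065)"
```

```text
0.04572878397397944 48.08704376220703 [-0.52548478  0.83387705  5.53992029] [ 0.16725061  0.08001343 -0.01969369] 3.5833
shift mm [ 0.1 -1.6  4.1] turn [0.0024 0.0013 0.    ]
```

Call:
step_arm(
  moves=[
    [[0,0,-30],[0,0,0],40],
    [[0,0,-60],[0,0,0],40],
    [[0,0,-65],[0,0,0],40],
    [[0,0,-65],[0,0,0],40],
  ],
)

```text
clock: 3.92
tcp_pos: [0.6171, -0.2755, 0.0957]
orientation: [0.002, 0.684, 0.73, 0.001]
wrist_force: [-0.7, -0.3, -3.4]
finger_gap: 0.0451
grip_force: 47.9
```

```bash
python3 -c "
from h import *
s=telemetry.get_state();print(s['finger_gap'],s['grip_force'],s['wrist_force']);plan(.521,-.090,.095,.158)"
```

```text
0.04507673894614223 47.92139768600464 [-0.65510808 -0.29871377 -3.35198282]
shift mm [ 1.913e+02 -8.390e+01 -1.000e-01] turn [ 0.0038  0.0028 -0.0931]
```

Call:
step_arm(
  moves=[
    [[38,-17,0],[0,0,-0.02],40],
    [[76,-34,0],[0,0,-0.04],40],
    [[114,-50,0],[0,0,-0.06],40],
    [[150,-66,0],[0,0,-0.08],40],
    [[178,-78,0],[0,0,-0.093],40],
    [[191,-84,0],[0,0,-0.093],40],
    [[191,-84,0],[0,0,-0.093],40],
    [[191,-84,0],[0,0,-0.093],40],
  ],
)

```text
clock: 4.58
tcp_pos: [0.5186, -0.0888, 0.0923]
orientation: [-0.001, 0.649, 0.761, -0.0]
wrist_force: [0.6, 0.2, -4.2]
finger_gap: 0.0453
grip_force: 48.0
```

```bash
python3 -c "
from h import *
import time
s=telemetry.get_state();print(s['qvel'],s['tcp_pos']);im,p=snap('wrist','w3');print(p['pose'].round(3) if hasattr(p['pose'],'round') else p['pose'])"
```

```text
[-0.02694358  0.01652936  0.04729743 -0.00703663 -0.00363091 -0.00314191] [ 0.51858542 -0.08881482  0.09229501]
[[ 0.987 -0.153 -0.043  0.507]
 [ 0.159  0.949  0.273 -0.019]
 [-0.001 -0.276  0.961  0.235]
 [ 0.     0.     0.     1.   ]]
```

View pics/w3.png

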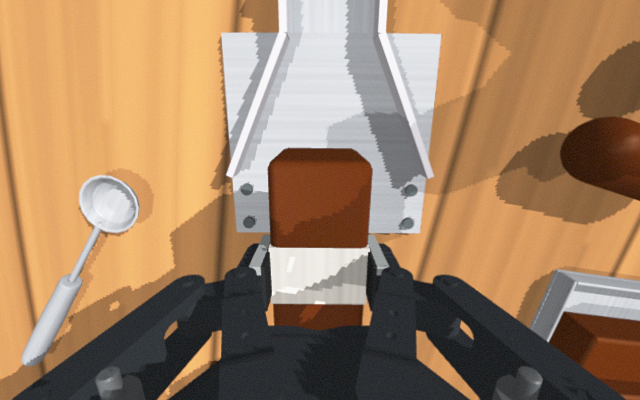

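The bar is held straight on its band at (319,275), with its nose at (320,150) over the mouth. Plate corners are (221,33), (440,35), (236,232) and (422,234); wall bends are at (284,36) and (382,36).

```bash
python3 -c "
from h import *
p=imaging.camera_params('wrist')
def f(n,a,z):
  c=onz(p,a,z);d=c[1]-c[0];print(n,'len',np.linalg.norm(d).round(4),'yaw',np.arctan2(d[1],d[0]).round(4),'mid',((c[0]+c[1])/2).round(4))
f('plate rear',[(236,232),(422,234)],.004);f('plate front',[(221,33),(440,35)],.004)
f('bends',[(283,36),(381,36)],.024);f('ends',[(231,177),(430,177)],.024)
f('barnose',[(270,162),(371,162)],.118)
f('band',[(270,247),(369,247)],.118);f('band2',[(272,304),(364,304)],.118)
print(telemetry.get_state()['tcp_pos'])
"
```

```text
plate rear len 0.1676 yaw 0.1465 mid [ 0.5334 -0.117   0.004 ]
plate front len 0.1639 yaw 0.1515 mid [0.5076 0.0415 0.004 ]
bends len 0.0669 yaw 0.1599 mid [0.5088 0.0348 0.024 ]
ends len 0.1545 yaw 0.1586 mid [ 0.5244 -0.0622  0.024 ]
barnose len 0.0429 yaw 0.1585 mid [ 0.5118 -0.0377  0.118 ]
band len 0.0459 yaw 0.1584 mid [ 0.5177 -0.0769  0.118 ]
band2 len 0.0456 yaw 0.1584 mid [ 0.5219 -0.1077  0.118 ]
[ 0.51960259 -0.08976469  0.09269196]
```

```bash
python3 -c "
from h import *
plan(.5211,-.043,.040,.1585)
s=telemetry.get_state();print(s['wrist_force'])"
```

```text
shift mm [46.   8.9 52.7] turn [-0.0003  0.0004 -0.0004]
[ 0.02261328 -0.66922003 -4.06495044]
```

Call:
step_arm(
  moves=[
    [[23,4.5,0],[0,0,0],40],
    [[46,9,0],[0,0,0],40],
    [[46,9,15],[0,0,0],40],
    [[46,9,30],[0,0,0],40],
    [[46,9,42],[0,0,0],40],
    [[46,9,50],[0,0,0],40],
    [[46,9,53],[0,0,0],40],
    [[46,9,53],[0,0,0],40],
  ],
)

```text
clock: 5.3
tcp_pos: [0.5209, -0.0433, 0.0394]
orientation: [-0.001, 0.65, 0.76, -0.0]
wrist_force: [0.4, -0.3, -3.7]
finger_gap: 0.0451
grip_force: 48.0
```

Call:
step_arm(
  moves=[
    [[0,0,1],[0,0,0],40],
    [[0,0,2],[0,0,0],40],
    [[0,0,3],[0,0,0],40],
    [[0,0,3],[0,0,0],40],
  ],
)

```text
clock: 5.63
tcp_pos: [0.5214, -0.0427, 0.0379]
orientation: [0.0, 0.649, 0.761, 0.0]
wrist_force: [0.0, -0.3, -3.3]
finger_gap: 0.0452
grip_force: 48.0
```

```bash
python3 -c "
from h import *
s=telemetry.get_state();print(s['wrist_force'],s['ft_torque'],s['tcp_pos']);plan(.5211,-.043,.034,.1585);im,p=snap('scene','s3')
a=cv2.imread('pics/s3.png')[190:370,280:520];cv2.imwrite('pics/s3c.png',cv2.resize(a,None,fx=3,fy=3))"
```

```text
[ 0.02754494 -0.29698725 -3.34747875] [ 0.01722719 -0.0085009   0.01805374] [ 0.52137339 -0.04268011  0.03786586]
shift mm [-0.3 -0.3  3.9] turn [ 0.0009  0.0003 -0.0006]
```

View pics/s3c.png

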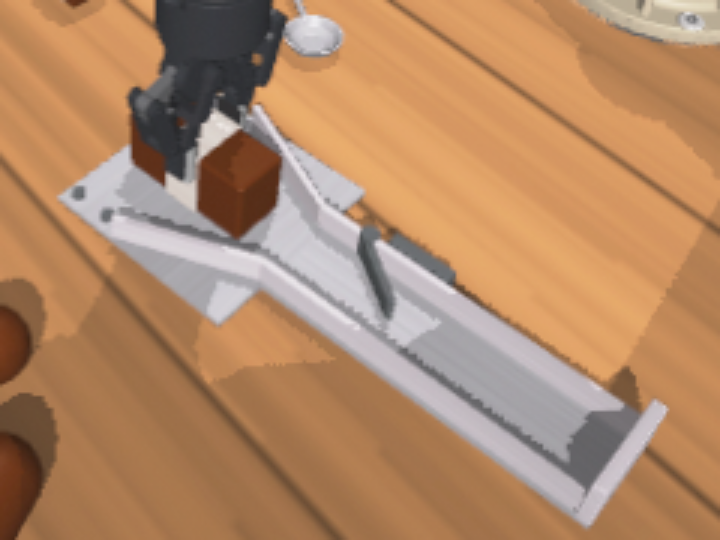

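The bar is in the mouth, nose at (240,190), centred between the flared walls and just above the floor. The pawl is ahead at (378,270). I'll lower it to contact.

Call:
step_arm(
  moves=[
    [[0,0,1],[0,0,0],40],
    [[0,0,2],[0,0,0],40],
    [[0,0,2.5],[0,0,0],40],
    [[0,0,2.5],[0,0,0],40],
  ],
)

```text
clock: 6.02
tcp_pos: [0.5209, -0.0425, 0.0349]
orientation: [-0.0, 0.649, 0.761, 0.0]
wrist_force: [0.3, -0.2, -3.8]
finger_gap: 0.0451
grip_force: 48.0
```

Call:
step_arm(
  moves=[
    [[0,0,0.5],[0,0,0],40],
    [[0,0,1],[0,0,0],40],
    [[0,0,1],[0,0,0],40],
    [[0,0,1],[0,0,0],40],
  ],
)

```text
clock: 6.35
tcp_pos: [0.5211, -0.0425, 0.0341]
orientation: [0.0, 0.649, 0.761, 0.0]
wrist_force: [-0.5, 1.2, -2.4]
finger_gap: 0.0453
grip_force: 48.1
```

Call:
step_arm(
  moves=[
    [[12,0,0],[0,0,0],40],
    [[26,0,0],[0,0,0],40],
    [[40,0,0],[0,0,0],40],
    [[54,0,0],[0,0,0],40],
    [[68,0,0],[0,0,0],40],
    [[80,0,0],[0,0,0],40],
    [[80,0,0],[0,0,0],40],
    [[80,0,0],[0,0,0],40],
  ],
)

```text
clock: 7.02
tcp_pos: [0.5098, 0.0372, 0.0345]
orientation: [0.001, 0.649, 0.761, 0.001]
wrist_force: [3.8, 0.1, -3.2]
finger_gap: 0.0451
grip_force: 48.1
```

```bash
python3 -c "
from h import *
O=np.array([.495,.120]);e=np.array([-.1578,.9875]);t=O+.08*e
s=telemetry.get_state();print(s['wrist_force'],s['ft_torque'],s['tcp_pos']);plan(t[0],t[1],.034,.1585);im,p=snap('wrist','w4')"
```

```text
[ 3.77821511  0.10668468 -3.16427305] [ 0.07799953 -0.74045667 -0.13297236] [0.50980415 0.03721107 0.03448244]
shift mm [164.1  -1.4   0.5] turn [0.0029 0.0002 0.0009]
```

View pics/w4.png

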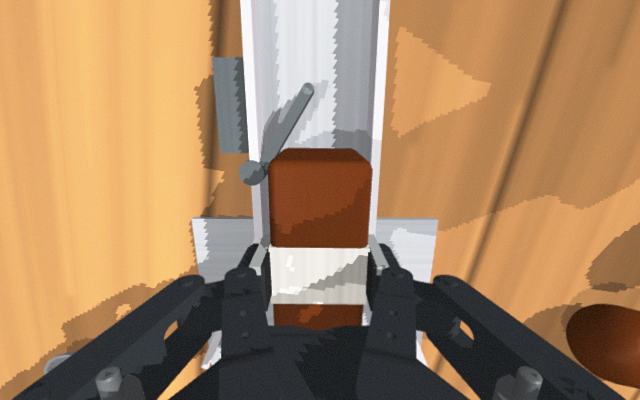

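The bar is straight in the throat with its nose at (320,150), just touching the pawl (pin at (252,172), tip at (308,88)). Next I'll check the centring.

```bash
python3 -c "
from h import *
p=imaging.camera_params('wrist');im=cv2.imread('pics/w4.png');g=cv2.cvtColor(im,cv2.COLOR_BGR2GRAY)
for r in (10,20,40):print(r,g[r,236:270:2],g[r,366:394:2])
O=np.array([.495,.120]);R=np.array([[.9875,.1578],[-.1578,.9875]])
L=lambda uv,z:((onz(p,uv,z)[:,:2]-O)@R.T*1e3).round(1)
print('wall outer/inner L, inner/outer R',L([(241,20),(252,20),(379,20),(389,20)],.024))
print('tip',L([(308,88)],.023),'pin',L([(252,172)],.023),'bar',L([(270,247),(369,247)],.060),L([(270,165),(371,165)],.060))
"
```

```text
10 [124 125 157 249 248 247 248 247 202 201 205 203 210 209 203 202 202] [167 163 164 145 136 136 145 250 248 245 230 231 151 144]
20 [128 124 139 249 247 248 248 249 206 205 208 207 206 206 203 200 199] [166 163 164 139 137 133 180 249 248 249 237 234 142 146]
40 [121 119 122 213 250 248 248 248 237 202 204 205 208 206 201 204 200] [163 161 156 135 136 139 246 249 248 248 249 174 146 144]
wall outer/inner L, inner/outer R [[-36.8  32.4]
 [-31.4  32.3]
 [ 30.8  32.4]
 [ 35.7  32.4]]
tip [[-4.3  1. ]] pin [[-36.2 -43.3]] bar [[-21.3 -71.5]
 [ 24.5 -71.5]] [[-19.5 -33.3]
 [ 23.4 -33.3]]
```

Call:
step_arm(
  moves=[
    [[12,-1,0],[0,0,0],40],
    [[24,-1,0],[0,0,0],40],
    [[36,-1,0],[0,0,0],40],
    [[48,-1,0],[0,0,0],40],
    [[60,-1,0],[0,0,0],40],
    [[72,-1,0],[0,0,0],40],
    [[80,-1,0],[0,0,0],40],
    [[80,-1,0],[0,0,0],40],
  ],
)

```text
clock: 7.73
tcp_pos: [0.4943, 0.1178, 0.0341]
orientation: [-0.001, 0.648, 0.762, 0.001]
wrist_force: [0.7, 2.7, 0.5]
finger_gap: 0.0448
grip_force: 48.7
```

```bash
python3 -c "
from h import *
O=np.array([.495,.120]);e=np.array([-.1578,.9875]);t=O+.082*e
s=telemetry.get_state();print(s['wrist_force'],s['ft_torque'],s['finger_gap']);plan(t[0],t[1],.034,.1585)"
```

```text
[0.73642062 2.73465818 0.49817812] [ 0.5418178  -0.2767971  -0.02879628] 0.04483305793434331
shift mm [84.1  1.2  0.3] turn [ 0.0001 -0.0021  0.0023]
```

Call:
step_arm(
  moves=[
    [[12,1,0],[0,0,0],40],
    [[24,1,0],[0,0,0],40],
    [[36,1,0],[0,0,0],40],
    [[48,1,0],[0,0,0],40],
    [[60,1,0],[0,0,0],40],
    [[74,1,0],[0,0,0],40],
    [[84,1,0],[0,0,0],40],
    [[84,1,0],[0,0,0],40],
  ],
)

```text
clock: 8.4
tcp_pos: [0.4816, 0.2011, 0.0341]
orientation: [-0.001, 0.648, 0.762, 0.001]
wrist_force: [-1.4, 2.8, 2.7]
finger_gap: 0.0454
grip_force: 48.8
```

```bash
python3 -c "
from h import *
s=telemetry.get_state();print(s['wrist_force'],s['ft_torque'],s['tcp_pos']);im,p=snap('scene','s5')
a=cv2.imread('pics/s5.png')[190:370,280:520];cv2.imwrite('pics/s5c.png',cv2.resize(a,None,fx=3,fy=3))"
```

```text
[-1.44399901  2.82321595  2.65245771] [0.48240006 0.04107881 0.00078047] [0.48164379 0.20110927 0.03409021]
```

View pics/s5c.png

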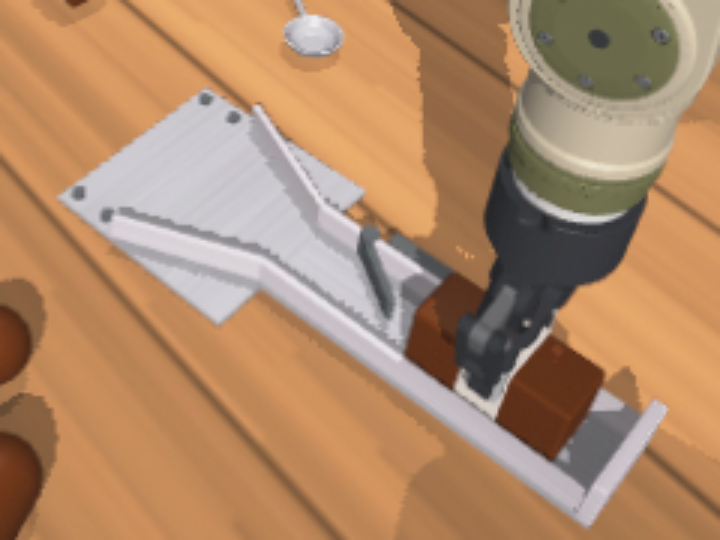

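The pawl is back in its closed position, tip at (388,315) as before, and the bar's rear at (415,340) is past it. I'll release and lift.

Call:
step_arm(
  moves=[
    [[0,0,0],[0,0,0],50],
    [[0,0,0],[0,0,0],60],
    [[0,0,0],[0,0,0],70],
    [[0,0,0],[0,0,0],80],
    [[0,0,0],[0,0,0],80],
    [[0,0,0],[0,0,0],80],
  ],
)

```text
clock: 8.95
tcp_pos: [0.4827, 0.1981, 0.034]
orientation: [-0.0, 0.649, 0.76, -0.0]
wrist_force: [-0.2, 0.4, -0.6]
finger_gap: 0.0797
grip_force: 0.0
```

Call:
step_arm(
  moves=[
    [[0,0,-10],[0,0,0],80],
    [[0,0,-30],[0,0,0],80],
    [[0,0,-60],[0,0,0],80],
    [[0,0,-95],[0,0,0],80],
    [[0,0,-130],[0,0,0],80],
    [[-40,0,-150],[0,0,0],80],
    [[-80,0,-150],[0,0,0],80],
    [[-80,0,-150],[0,0,0],80],
  ],
)

```text
clock: 9.62
tcp_pos: [0.4977, 0.1146, 0.187]
orientation: [0.003, 0.651, 0.759, 0.001]
wrist_force: [-0.1, -0.5, -0.7]
finger_gap: 0.0798
grip_force: 0.0
```

```bash
python3 -c "
from h import *
im,p=snap('scene','s6');imw,pw=snap('wrist','w6')
a=cv2.resize(im[150:370,220:520,::-1],None,fx=1.33,fy=1.33);b=cv2.resize(imw[:,:,::-1],None,fx=.6,fy=.6)
h=np.zeros((300,800,3),np.uint8);h[:a.shape[0],:a.shape[1]]=a;h[:b.shape[0],410:410+b.shape[1]]=b;cv2.imwrite('pics/f6.png',h);print(telemetry.get_state()['clock'],telemetry.get_state()['wrist_force'])"
```

```text
9.7167 [-0.13034453  0.49212672  0.02345038]
```

View pics/f6.png

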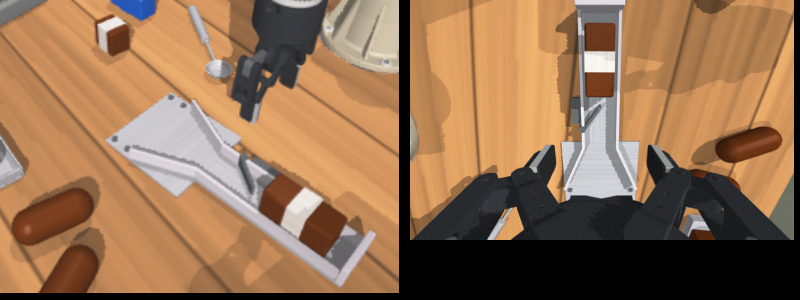

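The bar stands flat in the lane at (305,212). The pawl is closed behind it with its tip clear of the bar's rear, and the short bar at (113,33) is untouched.

```bash
python3 -c "
from h import *
print(env.hand_in())"
```

```text
the job is handed in; nothing more can be done
None
```

I handed the job in at about 9.7 s: the long banded bar stands on the lane floor wholly past the closed pawl, and the short banded bar was left where it lay.

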